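Roll the badge tube onto the weighing plate

TASK

Weigh the filled cardboard badge tube: with the fingertips on top of it, roll it along the packing board onto the steel weighing plate, so that it comes to rest over the middle of the plate and lies on the plate alone, then take the hand away. Push it only from on top: do not shove it from behind, pinch it or lift it, and leave the roll of tape, the box of badges and the black press die where they are.

Things in the scene. Friction and masses are not known exactly. Their poses are not given: they have to be found in the camera images.
- board: Fixed white laminated packing board, 300 mm (its x) by 460 mm (its y), 30 mm thick. Origin: centre of its underside; z up. The weighing plate is in its middle; the tube lies towards one end of its y, the roll of tape towards the other (either way round). A low grey read-out with a dark screen (45 mm high) is fixed along its +x edge.
- plate: Weighing plate of the scale, plain steel, 236 mm (its x) by 146 mm (its y), let into the middle of the board, level and flush with the board's top (a 2 mm gap all round) and rigid. Origin: centre of its top face, 30 mm above the table; axes as the board's.
- tube: Cardboard tube full of badges, white plastic ends: a closed cylinder 76 mm in diameter, 180 mm long, 0.35 to 0.7 kg, lying on the board, axis within 0.08 rad of the board's x. Origin: on its axis at mid-length, 68 mm above the table (top line at 106 mm). Its x axis is the cylinder's axis; y and z turn as it rolls (z up at the start).
- tube_end (a point): Centre of the white end face of the tube on its +x side, 90 mm from its origin along its axis. How the tube behaves: it rolls without slipping, so fingertips pressed on its top carry the top along, and its centre travels half as far as the fingertips. Let go slowly, it stops within a few mm by rolling friction. It starts 125 to 155 mm from the plate's middle.
- tape_roll: Roll of brown packing tape lying flat on the board, 100 mm outside and 76 mm inside diameter, 48 mm high (its top 78 mm above the table). Origin: centre of its underside. Leave alone.
- badge_box: Clear open plastic box, 150 mm (its x) by 200 mm (its y) by 45 mm, with stacks of black badges in it, on the table off the board's +y end. Origin: centre of its underside. Leave alone.
- press_die: Black round press die with a steel top, 58 mm in diameter and 38 mm high, on the table off the board's -y end. Origin: centre of its underside. Leave alone.
There are look-alikes about, which are no part of the job. Of the things shaped like the tube, the cardboard one is meant.

How it is judged:
By the outcome, as a careful person would: the job done as asked, in the order asked, and still so for the second after the job is handed in, with the robot touching nothing.
It also fails if it takes over 58 s, if anything falls off the work surface, if the arm or the gripper's body presses on something with over 40 N, if the wrist force passes 120 N, or if a joint passes its speed limit or range.

ROBOT

A 6-joint arm with a two-finger parallel gripper is mounted at the origin on the work surface. World frame = base frame: x ahead of the robot, y to its left, z up, the work surface at z = 0. Lengths are in m, angles in rad, forces in N, time in s.
With the tool pointing down it reaches from about 0.35 to 0.85 m from the base axis. Payload 8.1 kg.
Tool frame: the origin (TCP) lies between the finger pads, 19 mm behind the fingertips; this is the grasp point; z points along the fingers, y is the line along which they close (so a half turn about z gives the same grasp; the last joint's range is limited). The gripper opens to 93 mm and grips with 3 to 60 N. Pads are 15 mm wide; open, the fingers measure 128 mm over their backs; the gripper's body (75 mm by 188 mm) begins 65 mm behind the grasp point.
Start: joints at [-1.26, 0.13, 1.488, -0, 1.523, -0.085], TCP at [0.231, -0.554, 0.237] pointing down, gripper open.
Joint ranges: [-2.96, 2.96], [-0.89, 2.26], [0.02, 2.5], [-1.34, 4.48], [0, 2.73], [-2.66, 2.66]. Speed limits (rad/s): [2.39, 2.39, 2.79, 3.14, 3.14, 3.14].

INTERFACE

Orientations are given as a rotation vector (axis times angle).
In Python, from plant import robot, optics, close_job, models gives the robot as it stands.
- The arm moves only by the shell command python3 -m inch 'ROWS' [OPENING] [FORCE]. ROWS is a JSON object of lists of equal length, an entry for each row: "travel": the shift along the tool's x, y, z in m, a list of three; "spin": the turn about the tool's z in rad. In form: {"travel": [[x, y, z], ...], "spin": [spin, ...]}. A call has 1 to 10 rows; each row is the pose to reach, as a shift and turn from the pose commanded when the call began, along the tool's axes at that moment; what a row does not reach only later rows make up. A row lasts 1/12 s, in which the tool goes at most 41.7 mm and 7.16 degrees, less where a joint would pass 70% of its speed; a pose out of reach is approached as far as the arm can. A call with a gripper value outside its range is refused whole. OPENING is the closure, from 0 (fully open) to 1 (shut), set as the call begins (- or left out, the last holds). The fingers move at their own pace and stop on an object; FORCE is the grip in N (left out, the last holds). Time passes only in rows, so rows that repeat a pose let the fingers close. It gives the time, the measured TCP pose, the force, the opening and the grip force at its end, in the units of the state.
- robot.read_state(): the state, without advancing time (a new reading comes with each control period).
- optics.read_camera(name): name is "side" or "top"; returns (picture, depth): 384x512x3 uint8, red, green, blue; 384x512 float32, m along the optical axis (not along the pixel's ray), 0 where there is no reading.
- optics.camera_info(name): a dict with "camera_matrix" (3x3 intrinsics, pixels), "view" (4x4, takes a point from world to camera coordinates). Camera axes: x right, y down, z forward; pixel columns grow to the right and rows downward; lengths in m; the calibration is good to about 2 mm. A picture is of the moment at which its call begins. camera_info takes no time and is no camera call.
- close_job(): hands the job in; it is judged then, once.
Trained networks look in the newest picture that a camera, given by its name, has taken for a name from the list of things; names that differ only in an ending like _2 or _b are one class to them, and where a whole thing is asked for, a point or a joint stands for the part that bears it (a point fixed in the world has none). Each returns a list of dicts, best first, with "p" (0 to 1); they miss things now and then, are a little off and sometimes report something else, mostly with a low value. They report only what shows in the picture. A call takes as long as a camera call. They do not tell look-alikes from the thing itself.
- models.look_for(camera, name): "centre" ([x, y, z] in m, in world coordinates, good to about 4 mm: the middle of the surface that is visible of it).
- models.masks_of(camera, name): "region" (384x512 bool, what is visible of it).
The state is a dict: "t": time; "q": joint angles; "dq": joint speeds; "joint_torque": joint torques, N m; "tool_pos": TCP position; "orientation": TCP orientation; "force": force on the tool from outside, world axes, zero at the start; "wrist_torque": the same for the moment, N m; "opening": finger opening in m; "gripper_force": force on a finger pad.
Only numpy, scipy, OpenCV 4.12 (cv2) and the standard library are available. Lean on these libraries where they do the work, as an engineer would, in place of code of your own. Each camera call takes 0.05 s, during which the arm holds its last target. There are 200 camera calls.

## Working session

There is one attempt and no reset: what is moved stays moved. The work goes in short steps, Python scripts to look and compute and a shell command to move; the robot and the scene stay as the last step left them, time stands still between calls to the robot, and variables do not carry over. Pictures are saved under pics/ and viewed, at most 10 in all, crops included, and the job is handed in when it is done.

```bash
mkdir -p pics; ls; cat > h.py <<'E'
import numpy as np, cv2
from plant import robot, optics, models
def cloud(cam, depth):
    i=optics.camera_info(cam);K=np.array(i["camera_matrix"]);V=np.array(i["view"])
    v,u=np.mgrid[:384,:512];P=np.stack([(u-K[0,2])/K[0,0]*depth,(v-K[1,2])/K[1,1]*depth,depth],-1)
    W=(P-V[:3,3])@V[:3,:3]; W[depth<=0]=np.nan
    return W
E
python3 - <<'E'
from h import *
for c in("top","side"):
    p,d=optics.read_camera(c);cv2.imwrite(f"pics/{c}0.png",p[:,:,::-1]);np.save(f"{c}.npy",cloud(c,d))
    for n in("tube","plate","board","tape_roll","badge_box","press_die"):
        print(c,n,[(np.round(r["centre"],3).tolist(),round(r["p"],2)) for r in models.look_for(c,n)[:4]])
s=robot.read_state();print(s)
E
```

```text
pics
top tube [([0.692, 0.442, 0.07], 0.8), ([0.466, 0.418, 0.016], 0.68), ([0.195, 0.307, 0.076], 0.67), ([0.517, 0.184, 0.097], 0.58)]
top plate [([0.564, 0.042, 0.035], 0.65)]
top board [([0.566, 0.039, 0.03], 0.83)]
top tape_roll [([0.604, -0.094, 0.08], 0.95), ([0.692, -0.237, 0.042], 0.42), ([0.564, 0.041, 0.033], 0.17)]
top badge_box [([0.466, 0.416, 0.015], 0.94)]
top press_die [([0.698, -0.234, 0.042], 0.85)]
side tube [([0.689, 0.484, 0.065], 0.73), ([0.19, 0.352, 0.067], 0.67), ([0.521, 0.211, 0.093], 0.58)]
side plate [([0.576, 0.031, 0.034], 0.77)]
side board [([0.564, 0.115, 0.029], 0.94), ([0.52, 0.21, 0.092], 0.55)]
side tape_roll [([0.606, -0.066, 0.066], 0.58)]
side badge_box [([0.474, 0.431, 0.024], 0.63)]
side press_die [([0.702, -0.222, 0.029], 0.5), ([0.472, 0.434, 0.023], 0.49)]
{'t': 0.7, 'q': array([-1.26045132e+00,  1.30380386e-01,  1.48818123e+00, -1.73758323e-05,
        1.52300433e+00, -8.53934332e-02]), 'dq': array([-0.00080987, -0.0010186 , -0.00013122,  0.00080182,  0.00141163,
        0.00236072]), 'joint_torque': array([-7.00618457e-04, -5.59593987e+01, -4.91951108e+01,  7.69523461e-02,
        2.23235280e-02,  8.61404942e-06]), 'tool_pos': array([ 0.23131606, -0.55363132,  0.23745727]), 'orientation': array([ 3.08026468e+00,  6.17571774e-01, -2.23812835e-05]), 'force': array([ 1.21761109, -0.28388565,  0.02634958]), 'wrist_torque': array([-0.01287977,  0.02453787, -0.04159978]), 'gripper_force': 0.0, 'opening': 0.09288634043820079}
```

View pics/top0.png

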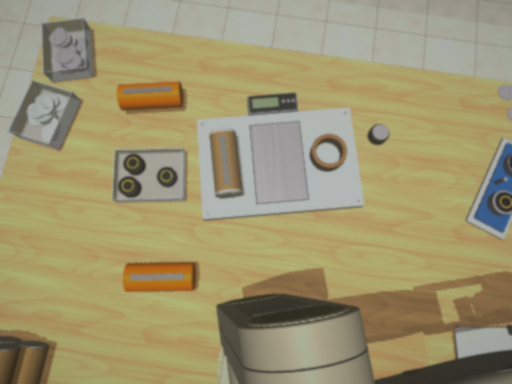

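View pics/side0.png

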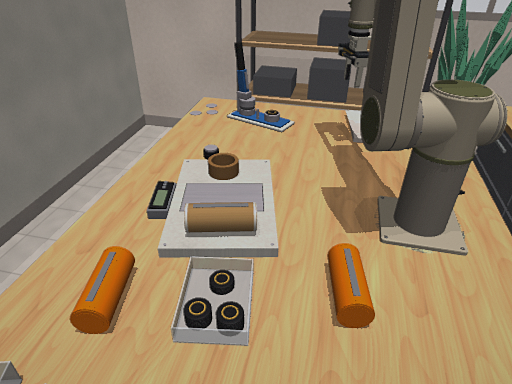

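The tube is the brown cylinder on the board's left end (top view, pixel about (226,163)). The plate is at about (279,161), the tape roll at (328,152) and the read-out at (272,103). The orange cylinders are the look-alikes. Next I'll measure exact poses.

```bash
python3 - <<'E'
from h import *
p,d=optics.read_camera("top");W=cloud("top",d)
def rect(m,n):
    P=W[m];P=P[np.isfinite(P).all(1)];r=cv2.minAreaRect(P[:,:2].astype(np.float32));print(n,np.round(r[0],4),np.round(r[1],3),round(r[2],2),"z",np.round(np.percentile(P[:,2],[2,50,98]),3),len(P));return P
for n in("plate","board"):
    r=models.masks_of("top",n)[0];m=cv2.erode(r["region"].astype(np.uint8),np.ones((1,1)))>0
    rect(m&(W[...,2]<.04),n)
for c in("top","side"):
    if c=="side": p,d=optics.read_camera(c)
    X=cloud(c,d)
    m=(abs(X[...,0]-.52)<.14)&(X[...,1]>.13)&(X[...,1]<.26)&(X[...,2]>.05)&(X[...,2]<.12)
    P=X[m]
    # fit cylinder: r=.038, axis z=.068
    from scipy.optimize import least_squares
    def f(a):
        y0,th,z0=a; dd=(P[:,1]-y0)*np.cos(th)-(P[:,0]-.52)*np.sin(th)
        return np.hypot(dd,P[:,2]-z0)-.038
    s=least_squares(f,[.18,.2,.068],loss="soft_l1",f_scale=.002);y0,th,z0=s.x
    t=(P[:,0]-.52)*np.cos(th)+(P[:,1]-y0)*np.sin(th);t=t[abs(s.fun)<.004] if 0 else t
    lo,hi=np.percentile(t,[.5,99.5]);mid=(lo+hi)/2
    print(c,"axis",s.x,"len",hi-lo,"centre",.52+mid*np.cos(th),y0+mid*np.sin(th),"rms",np.std(f(s.x)),len(P))
E
```

```text
plate [0.568  0.0406] [0.238 0.146] 13.86 z [0.025 0.03  0.034] 3865
board [0.5975 0.0433] [0.366 0.477] 13.75 z [0.018 0.03  0.037] 13960
top axis [0.18489703 0.27360901 0.06741324] len 0.18070654225384344 centre 0.5247905923900678 0.1862415013543338 rms 0.004131189031830299 1816
side axis [0.18662598 0.27333983 0.06850715] len 0.1797662447059888 centre 0.5246609211653902 0.18793270563055958 rms 0.0014418805515402865 2032
```

```bash
python3 -m inch '{"travel":[[0.028,-0.029,0],[0.056,-0.058,0],[0.084,-0.087,0],[0.112,-0.116,0],[0.140,-0.146,0],[0.168,-0.175,0],[0.196,-0.204,0],[0.224,-0.233,0],[0.252,-0.262,0],[0.279,-0.2915,0]],"spin":[0,0,0,0,0,0,0,0,0,0]}' 1 20
python3 -m inch '{"travel":[[0.028,-0.029,0],[0.056,-0.058,0],[0.084,-0.087,0],[0.112,-0.116,0],[0.140,-0.146,0],[0.168,-0.175,0],[0.196,-0.204,0],[0.224,-0.233,0],[0.252,-0.262,0],[0.279,-0.2915,0]],"spin":[0,0.02,0.04,0.06,0.08,0.1,0.122,0.122,0.122,0.122]}' 1 20
cat >> h.py <<'E'
from scipy.spatial.transform import Rotation as R
C=np.array([.568,.0406]);YAW=.241
def to(target):
    s=robot.read_state();M=R.from_rotvec(s["orientation"]).as_matrix()
    print("t",round(s["t"],2),"pos",np.round(s["tool_pos"],4),"xang",round(np.arctan2(M[1,0],M[0,0]),4),"zdir",np.round(M[:,2],3),"F",np.round(s["force"],1),"travel",np.round(M.T@(np.array(target)-s["tool_pos"]),4))
def tube(c="side"):
    from scipy.optimize import least_squares
    p,d=optics.read_camera(c);X=cloud(c,d)
    u=np.array([np.cos(YAW),np.sin(YAW)]);v=np.array([-u[1],u[0]])
    L=np.stack([(X[...,:2]-C)@u,(X[...,:2]-C)@v,X[...,2]],-1)
    hsv=cv2.cvtColor(p,cv2.COLOR_RGB2HSV)
    m=(abs(L[...,0])<.115)&(L[...,1]>-.06)&(L[...,1]<.2)&(L[...,2]>.045)&(L[...,2]<.112)
    P=L[m]
    f=lambda a:np.hypot((P[:,1]-a[0])*np.cos(a[1])-P[:,0]*np.sin(a[1]),P[:,2]-a[2])-.038
    s=least_squares(f,[np.median(P[:,1])-.02,0,.068],loss="soft_l1",f_scale=.002)
    y0,th,z0=s.x;t=P[abs(s.fun)<.005,0];mid=(np.percentile(t,.5)+np.percentile(t,99.5))/2
    c2=C+mid*u+(y0+mid*np.tan(th))*v
    print("tube plate-frame x %.4f y %.4f th %.4f z %.4f len %.3f n %d"%(mid,y0+mid*np.tan(th),th,z0,np.ptp(np.percentile(t,[.5,99.5])),len(P)),"world",np.round(c2,4))
    return p
E
python3 -c "
from h import *
tube();to([.5212,.1995,.125])"
```

```text
t: 1.73
tool_pos: [0.3767, -0.1753, 0.2378]
orientation: [3.08, 0.617, 0.001]
force: [1.3, -0.6, 1.0]
opening: 0.0312
gripper_force: 0.0
t: 2.57
tool_pos: [0.5219, 0.2017, 0.2376]
orientation: [3.112, 0.429, 0.001]
force: [1.5, -1.4, 0.9]
opening: 0.0006
gripper_force: 0.0
tube plate-frame x -0.0078 y 0.1534 th 0.0320 z 0.0686 len 0.180 n 2089 world [0.5238 0.1877]
t 2.62 pos [0.5226 0.2075 0.2364] xang 0.2767 zdir [-0.     0.004 -1.   ] F [-4.5  0.9 -0.5] travel [-0.0036  0.0077  0.1114]
```

```bash
python3 -m inch '{"travel":[[0,0,0.02],[0,0,0.045],[0,0,0.07],[0,0,0.09],[0,0,0.1],[0,0,0.105],[0,0,0.107],[0,0,0.107],[0,0,0.107],[0,0,0.107]],"spin":[0,0,0,0,0,0,0,0,0,0]}'
python3 - <<'E'
from h import *
p=tube();cv2.imwrite("pics/s1.png",cv2.resize(p[150:300,130:330],(800,600),interpolation=2));to([.5212,.1995,.125])
E
```

```text
t: 3.45
tool_pos: [0.5225, 0.1997, 0.1321]
orientation: [-3.112, -0.428, -0.004]
force: [-0.4, 0.1, 0.1]
opening: 0.0006
gripper_force: 0.0
tube plate-frame x -0.0078 y 0.1534 th 0.0344 z 0.0685 len 0.180 n 2056 world [0.5238 0.1877]
t 3.5 pos [0.5223 0.1997 0.1319] xang 0.2738 zdir [ 0.002  0.001 -1.   ] F [-0.2 -0.3 -0.2] travel [-0.0011 -0.0001  0.0069]
```

View pics/s1.png

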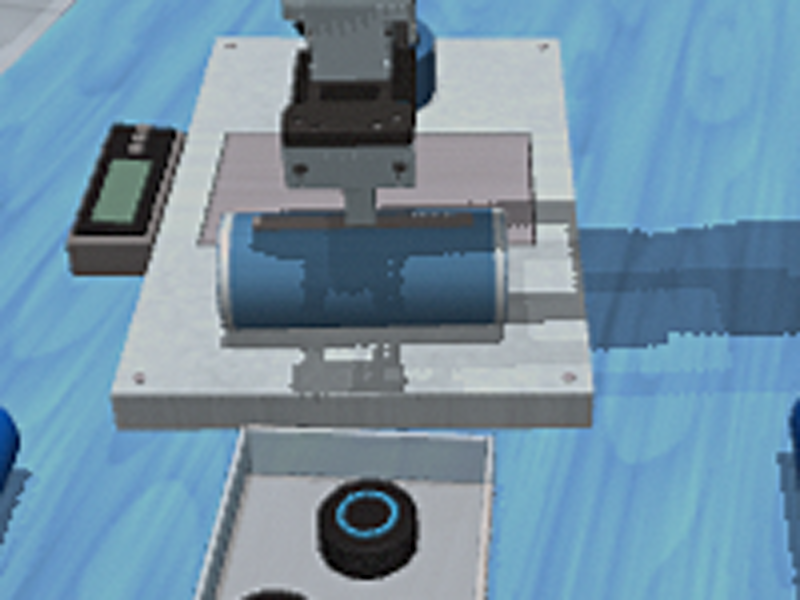

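The closed fingertips sit above the mid-length of the tube, at about (360,215) in the crop. Next I'll press gently.

```bash
python3 -m inch '{"travel":[[0,0,0.002],[0,0,0.004],[0,0,0.005],[0,0,0.006],[0,0,0.007],[0,0,0.007]],"spin":[0,0,0,0,0,0]}'; python3 -m inch '{"travel":[[0,0,0.001],[0,0,0.001]],"spin":[0,0]}'
```

```text
t: 4.0
tool_pos: [0.5214, 0.1996, 0.1241]
orientation: [-3.112, -0.429, 0.0]
force: [-3.0, -0.2, 6.3]
opening: -0.0
gripper_force: 3.0
t: 4.17
tool_pos: [0.5214, 0.1998, 0.1239]
orientation: [-3.112, -0.429, -0.0]
force: [-6.6, -0.7, 12.4]
opening: 0.0002
gripper_force: 6.1
```

```bash
python3 -m inch '{"travel":[[0,0.003,0.0005],[0,0.008,0.0005],[0,0.014,0.0005],[0,0.02,0.0005],[0,0.026,0.0005],[0,0.032,0.0005],[0,0.038,0.0005],[0,0.043,0.0005],[0,0.046,0.0005],[0,0.048,0.0005]],"spin":[0,0,0,0,0,0,0,0,0,0]}';python3 -c "
from h import *
tube();to([.5212,.1995,.125])"
```

```text
t: 5.0
tool_pos: [0.535, 0.1526, 0.1239]
orientation: [3.112, 0.428, 0.002]
force: [-6.8, -3.2, 14.3]
opening: 0.0005
gripper_force: 6.8
tube plate-frame x -0.0063 y 0.1290 th 0.0319 z 0.0683 len 0.178 n 1979 world [0.5311 0.1643]
t 5.05 pos [0.5351 0.1524 0.1239] xang 0.2734 zdir [ 0.001 -0.001 -1.   ] F [-6.3 -3.2 13.3] travel [-0.0006 -0.0491 -0.0011]
```

```bash
python3 -m inch '{"travel":[[0,0,-0.003],[0,0,-0.010],[0,-0.006,-0.010],[0,-0.019,-0.010],[0,-0.026,-0.010],[0,-0.026,-0.010],[0,-0.026,-0.006],[0,-0.026,-0.003],[0,-0.026,-0.001],[0,-0.026,0]],"spin":[0,0,0,0,0,0,0,0,0,0]}'
python3 -c "
from h import *
tube();to([.5212,.1995,.125])"
python3 -m inch '{"travel":[[0,0.003,0],[0,0.009,0],[0,0.016,0],[0,0.023,0],[0,0.030,0],[0,0.037,0],[0,0.044,0],[0,0.050,0],[0,0.053,0],[0,0.054,0]],"spin":[0,0,0,0,0,0,0,0,0,0]}';python3 -c "
from h import *
tube();to([.5212,.1995,.125])"
```

```text
t: 5.88
tool_pos: [0.5274, 0.1785, 0.1232]
orientation: [-3.112, -0.429, -0.0]
force: [-9.4, -0.2, 20.3]
opening: 0.0003
gripper_force: 10.2
tube plate-frame x -0.0061 y 0.1293 th 0.0315 z 0.0684 len 0.179 n 1941 world [0.5312 0.1647]
t 5.93 pos [0.5274 0.1785 0.1233] xang 0.2737 zdir [-0.     0.001 -1.   ] F [-7.5 -0.5 14.4] travel [-0.0003 -0.0219 -0.0017]
t: 6.77
tool_pos: [0.5427, 0.1249, 0.1237]
orientation: [3.111, 0.427, 0.002]
force: [-6.0, -3.9, 15.9]
opening: 0.0004
gripper_force: 7.6
tube plate-frame x -0.0057 y 0.1009 th 0.0329 z 0.0683 len 0.180 n 1888 world [0.5384 0.1372]
t 6.82 pos [0.5427 0.1249 0.1237] xang 0.2727 zdir [ 0.001 -0.001 -1.   ] F [-5.4 -4.  15.9] travel [-0.0006 -0.0776 -0.0014]
```

```bash
python3 -m inch '{"travel":[[0,0,-0.003],[0,0,-0.010],[0,-0.006,-0.010],[0,-0.019,-0.010],[0,-0.027,-0.010],[0,-0.027,-0.010],[0,-0.027,-0.006],[0,-0.027,-0.003],[0,-0.027,-0.001],[0,-0.027,0]],"spin":[0,0,0,0,0,0,0,0,0,0]}'
python3 -m inch '{"travel":[[0,0.003,0],[0,0.009,0],[0,0.016,0],[0,0.023,0],[0,0.030,0],[0,0.037,0],[0,0.044,0],[0,0.050,0],[0,0.053,0],[0,0.054,0]],"spin":[0,0,0,0,0,0,0,0,0,0]}';python3 -c "
from h import *
tube();to([.5212,.1995,.125])"
python3 -m inch '{"travel":[[0,0,-0.003],[0,0,-0.010],[0,-0.006,-0.010],[0,-0.019,-0.010],[0,-0.027,-0.010],[0,-0.027,-0.010],[0,-0.027,-0.006],[0,-0.027,-0.003],[0,-0.027,-0.001],[0,-0.027,0]],"spin":[0,0,0,0,0,0,0,0,0,0]}'
python3 -m inch '{"travel":[[0,0.003,0],[0,0.009,0],[0,0.016,0],[0,0.023,0],[0,0.030,0],[0,0.037,0],[0,0.044,0],[0,0.050,0],[0,0.053,0],[0,0.054,0]],"spin":[0,0,0,0,0,0,0,0,0,0]}';python3 -c "
from h import *
tube();to([.5212,.1995,.125])"
```

```text
t: 7.65
tool_pos: [0.5347, 0.1524, 0.123]
orientation: [-3.112, -0.429, 0.0]
force: [-9.0, 1.3, 18.7]
opening: 0.0008
gripper_force: 9.5
t: 8.48
tool_pos: [0.55, 0.0988, 0.1239]
orientation: [3.111, 0.427, 0.002]
force: [-6.9, -2.9, 15.7]
opening: 0.0003
gripper_force: 7.9
tube plate-frame x -0.0040 y 0.0733 th 0.0312 z 0.0683 len 0.179 n 1797 world [0.5467 0.1108]
t 8.53 pos [0.55   0.0989 0.1239] xang 0.2727 zdir [ 0.001 -0.001 -1.   ] F [-6.7 -4.4 16. ] travel [-0.0007 -0.1047 -0.0013]
t: 9.37
tool_pos: [0.542, 0.1264, 0.1228]
orientation: [-3.112, -0.429, 0.0]
force: [-8.0, 0.6, 17.5]
opening: 0.0003
gripper_force: 8.8
t: 10.2
tool_pos: [0.5573, 0.0727, 0.124]
orientation: [3.111, 0.427, 0.002]
force: [-6.5, -4.2, 17.0]
opening: 0.0003
gripper_force: 8.3
tube plate-frame x -0.0035 y 0.0457 th 0.0317 z 0.0684 len 0.181 n 1729 world [0.5537 0.0842]
t 10.25 pos [0.5573 0.0727 0.124 ] xang 0.2727 zdir [ 0.001 -0.001 -1.   ] F [-7.2 -3.4 15.3] travel [-0.0007 -0.1318 -0.0012]
```

Now another full stroke, then a final one sized from the measurement. I'll also re-measure the plate centre.

```bash
python3 -m inch '{"travel":[[0,0,-0.003],[0,0,-0.010],[0,-0.006,-0.010],[0,-0.019,-0.010],[0,-0.027,-0.010],[0,-0.027,-0.010],[0,-0.027,-0.006],[0,-0.027,-0.003],[0,-0.027,-0.001],[0,-0.027,0]],"spin":[0,0,0,0,0,0,0,0,0,0]}'
python3 -m inch '{"travel":[[0,0.003,0],[0,0.009,0],[0,0.016,0],[0,0.023,0],[0,0.030,0],[0,0.037,0],[0,0.044,0],[0,0.050,0],[0,0.053,0],[0,0.054,0]],"spin":[0,0,0,0,0,0,0,0,0,0]}'
python3 -m inch '{"travel":[[0,0,-0.003],[0,0,-0.010],[0,-0.006,-0.010],[0,-0.019,-0.010],[0,-0.024,-0.010],[0,-0.024,-0.010],[0,-0.024,-0.006],[0,-0.024,-0.003],[0,-0.024,-0.001],[0,-0.024,0]],"spin":[0,0,0,0,0,0,0,0,0,0]}'
python3 -c "
from h import *
tube();to([.5212,.1995,.125])"
```

```text
t: 11.08
tool_pos: [0.5493, 0.1004, 0.1226]
orientation: [-3.112, -0.429, 0.0]
force: [-7.6, -0.3, 15.6]
opening: 0.0002
gripper_force: 8.0
t: 11.92
tool_pos: [0.5646, 0.0466, 0.1241]
orientation: [3.111, 0.427, 0.002]
force: [-8.1, -3.6, 16.9]
opening: 0.0003
gripper_force: 8.6
t: 12.75
tool_pos: [0.5575, 0.0714, 0.1232]
orientation: [-3.112, -0.429, -0.0]
force: [-9.9, -0.0, 20.1]
opening: 0.0003
gripper_force: 10.3
tube plate-frame x -0.0034 y 0.0182 th 0.0321 z 0.0684 len 0.181 n 1617 world [0.5604 0.0574]
t 12.8 pos [0.5575 0.0714 0.1233] xang 0.2737 zdir [ 0.  0. -1.] F [-7.6  0.5 13.9] travel [-0.0003 -0.1332 -0.0017]
```

```bash
python3 -m inch '{"travel":[[0,0.003,0],[0,0.008,0],[0,0.013,0],[0,0.018,0],[0,0.023,0],[0,0.028,0],[0,0.032,0],[0,0.0345,0],[0,0.036,0],[0,0.036,0]],"spin":[0,0,0,0,0,0,0,0,0,0]}'
python3 -m inch '{"travel":[[0,0,0],[0,0,-0.001],[0,0,-0.002],[0,0,-0.003],[0,0,-0.006],[0,0,-0.012],[0,0,-0.025],[0,0,-0.045],[0,0,-0.07],[0,0,-0.1]],"spin":[0,0,0,0,0,0,0,0,0,0]}'
python3 -m inch '{"travel":[[-0.015,0,-0.02],[-0.04,0.01,-0.02],[-0.06,0.04,-0.02],[-0.075,0.07,-0.02],[-0.09,0.11,-0.02],[-0.105,0.15,-0.02],[-0.12,0.19,-0.02],[-0.13,0.23,-0.02],[-0.135,0.26,-0.02],[-0.135,0.26,-0.02]],"spin":[0,0,0,0,0,0,0,0,0,0]}'
python3 - <<'E'
from h import *
p=tube();cv2.imwrite("pics/s2.png",cv2.resize(p[140:270,130:304],(800,600),interpolation=2)[:,:,::-1])
p=tube("top");cv2.imwrite("pics/t2.png",cv2.resize(p[80:230,180:380],(800,600),interpolation=2)[:,:,::-1])
for c in("top","side"):
  for n in("tape_roll","badge_box","press_die"): print(c,n,[np.round(r["centre"],3).tolist() for r in models.look_for(c,n)[:1]])
E
```

```text
t: 13.63
tool_pos: [0.5679, 0.0354, 0.1248]
orientation: [3.111, 0.427, 0.002]
force: [-10.4, -3.5, 22.0]
opening: 0.0008
gripper_force: 11.3
t: 14.47
tool_pos: [0.5662, 0.0368, 0.2223]
orientation: [-3.112, -0.429, 0.004]
force: [1.2, -0.4, 0.1]
opening: 0.0006
gripper_force: 0.0
t: 15.3
tool_pos: [0.5068, -0.2559, 0.2428]
orientation: [3.111, 0.421, 0.0]
force: [0.1, 0.6, -1.1]
opening: 0.0003
gripper_force: 0.0
tube plate-frame x -0.0020 y -0.0002 th 0.0325 z 0.0685 len 0.179 n 1613 world [0.5661 0.04  ]
tube plate-frame x -0.0020 y -0.0020 th 0.0319 z 0.0674 len 0.180 n 1817 world [0.5666 0.0382]
top tape_roll [[0.604, -0.092, 0.078]]
top badge_box [[0.465, 0.415, 0.014]]
top press_die [[0.693, -0.236, 0.043]]
side tape_roll [[0.608, -0.094, 0.07]]
side badge_box [[0.47, 0.432, 0.024]]
side press_die [[0.702, -0.224, 0.03]]
```

View pics/t2.png

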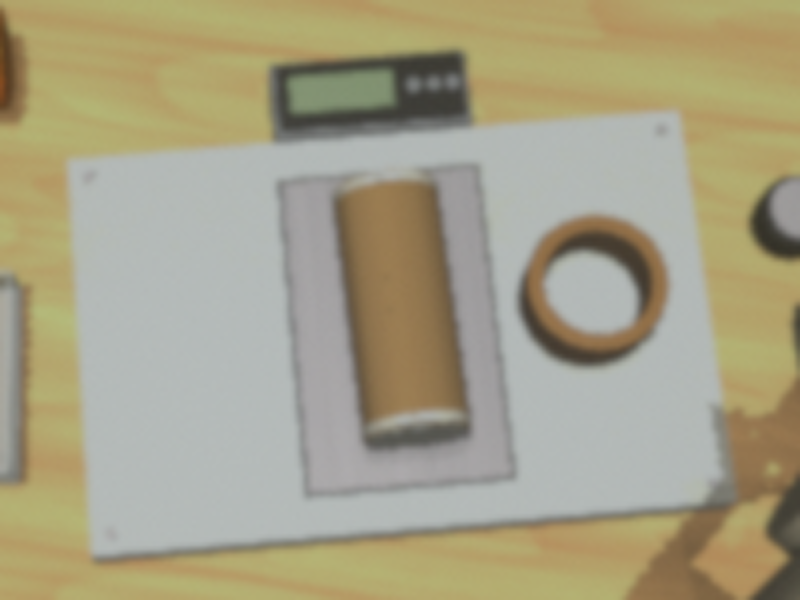

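View pics/s2.png

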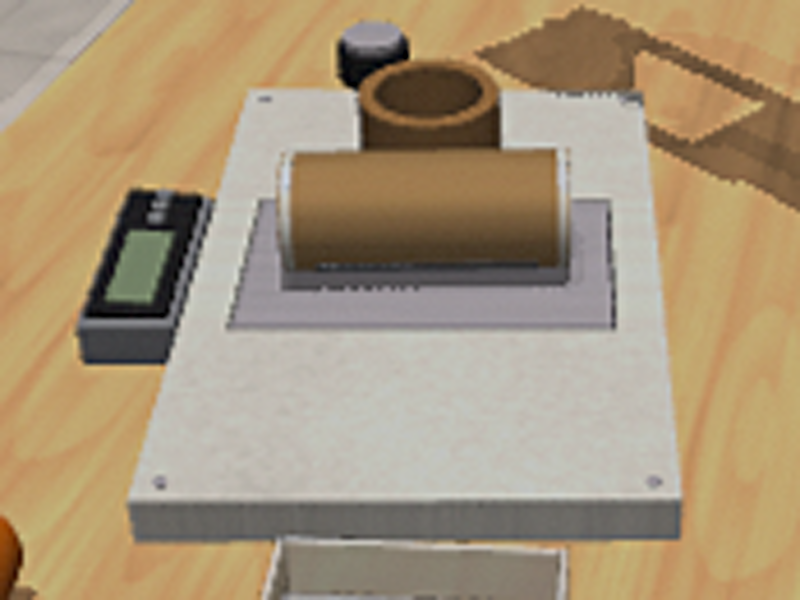

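The tube (top crop, about (402,305)) rests alone on the plate, within about 2 mm of its middle. The tape roll, box and die are where they were.

```bash
python3 -m inch '{"travel":[[0,0,0],[0,0,0],[0,0,0],[0,0,0],[0,0,0],[0,0,0]],"spin":[0,0,0,0,0,0]}'; python3 -c "
from h import *
tube()
from plant import close_job;print(close_job())"
```

```text
t: 16.2
tool_pos: [0.5074, -0.2501, 0.2419]
orientation: [-3.112, -0.429, 0.0]
force: [-0.3, 0.0, -0.3]
opening: 0.0002
gripper_force: 0.0
tube plate-frame x -0.0021 y -0.0002 th 0.0321 z 0.0684 len 0.179 n 1611 world [0.5661 0.0399]
the job is handed in; nothing more can be done
None
```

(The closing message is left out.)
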